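# Close up the toolbox drawer and hold the lid at its balance point

### The arm

A 6-joint arm with a two-finger parallel gripper is mounted at the origin on the work surface. World frame = base frame: x ahead of the robot, y to its left, z up, the work surface at z = 0. Lengths are in m, angles in rad, forces in N, time in s.
With the tool pointing down it reaches from about 0.35 to 0.975 m from the base axis. Payload 4.9 kg.
Tool frame: the origin (TCP) lies at the very end of the fingers, on their centre line; the grasp point (between the pads) lies 19 mm behind it (ctrl.grasp_offset is the distance from the TCP to the grasp point, in m); z points along the fingers, y is the line along which they close (so a half turn about z gives the same grasp; the last joint's range is limited). The gripper opens to 85 mm and grips with 20 to 120 N. Pads are 22 mm wide; open, the fingers measure 114 mm over their backs; the gripper's body (76 mm by 85 mm) begins 54 mm behind the grasp point. The pads swing forward as they close: fully open they stand 13 mm farther back than shut.
Start: joints at [-1.224, 0.053, 1.613, -0, 1.476, -0.119], TCP at [0.281, -0.558, 0.231] pointing down, gripper open.
Joint ranges: [-3.01, 3.01], [-1.01, 2.22], [0.06, 2.58], [-1.02, 4.17], [0.09, 2.62], [-3.14, 3.14]. Speed limits (rad/s): [2.57, 2.57, 3.14, 3.14, 3.14, 3.14].

### API

Orientations are given as a rotation vector (axis times angle).
In Python, from station import ctrl, optics gives the robot as it stands.
- The arm moves only by the shell command python3 -m handwheel 'ROWS' [OPENING] [FORCE]. ROWS is JSON, a list of rows, each an object of numbers: "tx", "ty", "tz": the shift along the tool's x, y, z in mm; "roll": the turn about the tool's z in rad. A call has 1 to 12 rows; each row shifts and turns the commanded pose from where the row before left it, along the tool's axes as they then stand; what a row does not reach is not made up. A row lasts 1/12 s, in which the tool goes at most 41.7 mm and 7.16 degrees, less where a joint would pass 70% of its speed; a pose out of reach is approached as far as the arm can. A call with a gripper value outside its range is refused whole. OPENING is the finger opening in mm, from 0 to 85.4, set as the call begins (- or left out, the last holds). The fingers move at their own pace and stop on an object; FORCE is the grip in N (left out, the last holds). Time passes only in rows, so rows that do not move let the fingers close. It gives the time, the measured TCP pose, the force, the opening and the grip force at its end, in the units of the state.
- ctrl.get_obs(): the state, without advancing time (a new reading comes with each control period).
- optics.get_image(name): name is "side" or "top" or "wrist"; returns (picture, depth): 480x640x3 uint8, red, green, blue; 480x640 float32, m along the optical axis (not along the pixel's ray), 0 where there is no reading.
- optics.camera_params(name): a dict with "mtx" (3x3 intrinsics, pixels), "k1" (the pictures are not rectified: a ray, as slopes to the right and down, at radius r is drawn at 1 + k1 r^2 times it, then the intrinsics apply), "extrinsics" (4x4, takes a point from camera to world coordinates); the wrist camera has in their place "tool_from_camera" (4x4, takes a point from camera to tool coordinates, whose origin is the TCP and whose axes are the flange's). Camera axes: x right, y down, z forward; pixel columns grow to the right and rows downward; lengths in m; the calibration is good to about 2 mm. A picture is of the moment at which its call begins: read the wrist's pose just before it. camera_params takes no time and is no camera call.
- ctrl.finish_job(): hands the job in; it is judged then, once.
The state is a dict: "t": time; "q": joint angles; "dq": joint speeds; "effort": joint torques, N m; "tool_pos": TCP position; "tool_rot": TCP orientation; "contact_force": force on the tool from outside, world axes, zero at the start; "wrist_torque": the same for the moment, N m; "opening": finger opening in m; "grip_force": force on a finger pad.
Only numpy, scipy, OpenCV 4.12 (cv2) and the standard library are available. Lean on these libraries where they do the work, as an engineer would, in place of code of your own. Each camera call takes 0.05 s, during which the arm holds its last target. There are 200 camera calls.

### The job

The toolbox is loaded: first push its drawer fully home. Then take hold of the lid, which is lying back on its stop, swing it forward to its balance point, where it would fall neither shut nor back open, and keep it still there in the gripper so that I can hook the loose lid stay back onto its stud: the program finishes while you are still holding the lid. Do not let the lid drop shut, and leave the other things on the bench and in the box where they are.

Things in the scene. Friction and masses are not known exactly. Their poses are not given: they have to be found in the camera images.
- toolbox: grey steel toolbox (fixed), sizes in mm: 360 wide (its y), 180 deep (its x), rim 115 above the bench. Origin: centre of its underside; -x is its front (drawer side), z up. It stands turned 1.15 to 2.0 rad, so the front looks to world -y within 25 degrees. Open compartment on top, full-width drawer below; a slotted lid stay lies unhooked inside its +y end
- drawer (a joint): how far the drawer is out, m: 0 fully home, 0.13 fully out; starts 0.05 to 0.10. It slides straight out of the front (toolbox -x), runs stiffly (about 2 N) and stays where it is left
- drawer_pull (a point): centre of the outer face of the drawer's aluminium pull strip (350 long, 6 high, 11 proud of the drawer front at its top edge), 62 above the bench. With the drawer home it is 107 in front of the toolbox origin and 17 proud of the box front above it. The drawer front spans 15 to 65 above the bench. Push near its middle towards toolbox +x
- lid_hinge (a joint): lid angle, rad: 0 shut (level), pi/2 with the top panel upright, 1.95 lying back on its stop (start). Free-running hinge along the rear rim: toolbox frame x = 0.090, z = 0.115 m, parallel to y. Balance point (centre of mass above the hinge): 1.275 rad, short of upright as the lid is deep; below it the lid falls shut, above it back to its stop
- lid: grey steel lid 364 wide, 184 rear to front, 38 deep, 0.68 to 1.02 kg. Origin mid hinge axis; -x to the free front edge, y along the hinge, z out of its outer face (at z = 0.038 m; open side z = 0). The front skirt has a 14 hem at the open side: the free edge is a bar 38 thick to pinch, clear 100 either side of its middle. Handle: 27 proud of the outer face, 75 or more from the edge
- lid_edge (a point): middle of the free front edge: on the skirt's face, 182 from the hinge, halfway through the 38 depth (lid frame -0.182, 0, 0.019 m). On the stop it is about 277 above the bench and 175 behind the toolbox origin (its +x), at the balance about 295 above and 55 behind
- screwdriver: loose screwdriver, 170 long, black handle, lying in the toolbox's top compartment; not to be disturbed
- jar: glass jar of 68 diameter, 85 tall, standing beyond the -y end of the toolbox; not to be disturbed
- tape_measure: tape measure, 72 x 44 x 66, standing behind the toolbox (its +x side), below the leaning lid; not to be disturbed
- wrench: steel wrench, 200 long, 20 high, lying on the bench in front of the open drawer, at least 65 clear of its pull; not to be disturbed
- drill: cordless drill standing on its battery, 215 tall, to the right (-y side) of the bench; not to be disturbed
- spray_can: aluminium spray can, 66 diameter, 190 tall, to the right of the bench; not to be disturbed
- hammer: claw hammer, 280 long, lying at the left (+y side) of the bench; not to be disturbed

How it is judged:
By the outcome, as a careful person would: the job done as asked, in the order asked, and still so for the second after the job is handed in, while the arm keeps its last pose, push and grip.
It also fails if it takes over 54 s, if anything falls off the work surface, if the arm or the gripper's body presses on something with over 40 N, if the wrist force passes 120 N, or if a joint passes its speed limit or range.

## Working session

There is one attempt and no reset: what is moved stays moved. The work goes in short steps, Python scripts to look and compute and a shell command to move; the robot and the scene stay as the last step left them, time stands still between calls to the robot, and variables do not carry over. Pictures are saved under pics/ and viewed, at most 10 in all, crops included, and the job is handed in when it is done.

```bash
ls; mkdir -p pics; python3 - <<'E'
from station import ctrl, optics
import cv2, numpy as np
o=ctrl.get_obs(); print({k:np.round(v,3).tolist() for k,v in o.items()}, ctrl.grasp_offset)
for n in("side","top"):
    im,d=optics.get_image(n); cv2.imwrite(f"pics/{n}0.png",im[:,:,::-1]); np.savez(f"{n}0.npz",im=im,d=d)
for n in("side","top","wrist"):
    p=optics.camera_params(n);print(n,{k:np.round(v,4).tolist() for k,v in p.items()})
E
```

```text
pics
{'t': 0.0, 'q': [-1.224, 0.053, 1.614, 0.0, 1.476, -0.119], 'dq': [0.001, 0.0, -0.001, 0.001, 0.001, -0.001], 'effort': [-0.001, -39.367, -37.018, -0.0, 0.007, 0.0], 'tool_pos': [0.281, -0.558, 0.23], 'tool_rot': [-3.055, -0.725, 0.0], 'contact_force': [-0.029, 0.135, 0.325], 'wrist_torque': [0.005, 0.009, -0.02], 'grip_force': 0.0, 'opening': 0.086} 0.0187
side {'mtx': [[523.9487, 0.0, 317.1973], [0.0, 523.9487, 236.7829], [0.0, 0.0, 1.0]], 'k1': -0.0934, 'extrinsics': [[-0.881, 0.3926, -0.264, 0.9583], [0.473, 0.7421, -0.4749, 0.7035], [0.0095, -0.5433, -0.8395, 1.3103], [0.0, 0.0, 0.0, 1.0]]}
top {'mtx': [[488.8356, 0.0, 317.556], [0.0, 488.8356, 244.5088], [0.0, 0.0, 1.0]], 'k1': -0.02, 'extrinsics': [[-0.0241, -0.9842, 0.1755, 0.3317], [-0.9997, 0.0233, -0.0064, 0.0048], [0.0023, -0.1756, -0.9845, 1.4238], [0.0, 0.0, 0.0, 1.0]]}
wrist {'mtx': [[376.3979, 0.0, 319.3359], [0.0, 376.3979, 240.281], [0.0, 0.0, 1.0]], 'k1': 0.0242, 'tool_from_camera': [[0.0008, -0.9474, -0.32, 0.0828], [1.0, 0.0006, 0.0008, 0.0006], [-0.0005, -0.32, 0.9474, -0.1431], [0.0, 0.0, 0.0, 1.0]]}
```

View pics/top0.png

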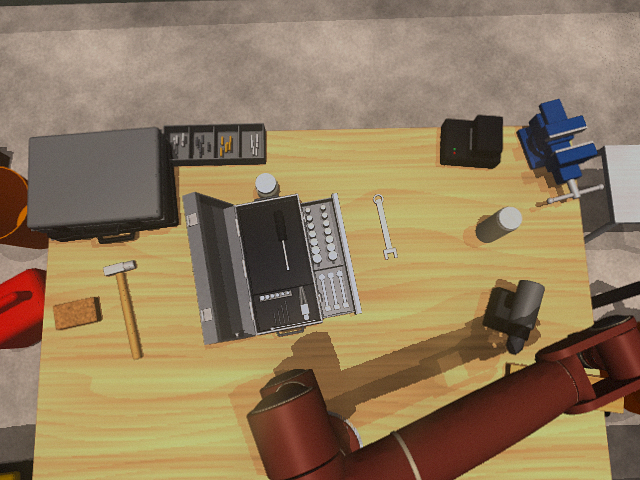

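View pics/side0.png

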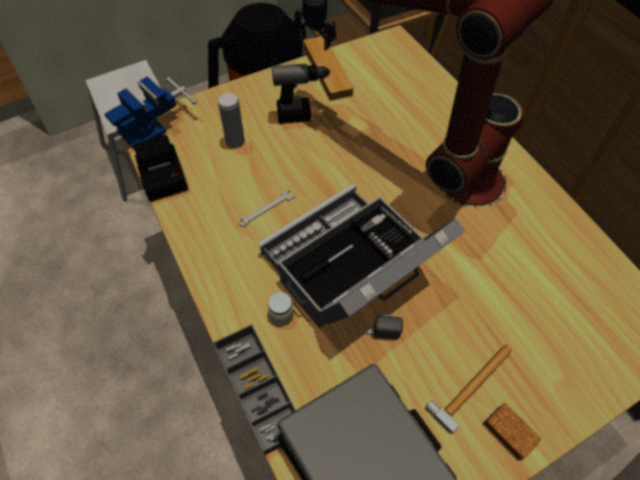

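Top view: the toolbox sits around pixel (270,265) with its front to the right, the pull strip runs (337,195)–(357,313), and the lid leans to the left with its edge at (190,195)–(207,343). The jar is at (266,185), the wrench at (385,225), and the drill and spray can are on the right. The side view agrees: the tape measure is at (387,327), behind the lid.

```bash
cat > h.py <<'E'
import numpy as np, cv2
from scipy.spatial.transform import Rotation as R
from station import ctrl, optics
def cloud(d,p,T):
    v,u=np.mgrid[:480,:640]; uv=np.stack([u,v],-1).reshape(-1,1,2).astype(float)
    r=cv2.undistortPoints(uv,p["mtx"],np.array([p["k1"],0,0,0.])).reshape(480,640,2)
    P=np.dstack([r,np.ones((480,640))])*d[...,None]
    W=P@T[:3,:3].T+T[:3,3]; W[d<=0]=np.nan; return W
E
python3 - <<'E'
from h import *
C={}
for n in("top","side"):
    z=np.load(n+"0.npz"); p=optics.camera_params(n); C[n]=cloud(z["d"],p,np.array(p["extrinsics"]))
T=C["top"]
for uv in[(337,200),(346,255),(356,308),(192,198),(199,265),(206,338),(270,198),(266,185),(380,200),(390,255),(515,300),(510,218)]: print(uv,np.round(T[uv[1],uv[0]],3))
def line(W,m,name):
    P=W[m]; P=P[~np.isnan(P[:,0])]
    print(name,len(P),"med",np.round(np.median(P,0),3),"min",np.round(np.percentile(P,1,axis=0),3),"max",np.round(np.percentile(P,99,axis=0),3))
    c=P.mean(0);_,_,V=np.linalg.svd(P-c); a=V[0]*np.sign(-V[0][0]); print("  dir",np.round(a,3),"yaw of -y axis",np.arctan2(a[1],a[0])-np.pi/2)
    return P
def box(W,lo,hi): return np.all((W>lo)&(W<hi),axis=2)
for n in C:
    W=C[n]
    line(W,box(W,[.2,-.02,.262],[.75,.4,.31]),n+" lid top")
    line(W,box(W,[.2,-.3,.055],[.75,.0,.075]),n+" pull z.055-.075")
o=ctrl.get_obs(); print(R.from_rotvec(o["tool_rot"]).as_matrix().round(3))
# pull: front edge profile in top
for v in range(200,310,15):
    row=T[v,325:372]; print(v,[(325+i,*np.round(row[i][1:],3)) for i in range(0,47) if .05<row[i][2]<.08][-3:])
E
```

```text
(337, 200) [ 0.703 -0.063  0.064]
(346, 255) [ 0.542 -0.083  0.065]
(356, 308) [ 0.393 -0.106  0.067]
(192, 198) [0.657 0.298 0.28 ]
(199, 265) [0.493 0.279 0.279]
(206, 338) [0.323 0.261 0.274]
(270, 198) [0.698 0.124 0.119]
(266, 185) [0.746 0.138 0.086]
(380, 200) [ 0.715 -0.194  0.009]
(390, 255) [ 0.55  -0.218 -0.004]
(515, 300) [ 0.398 -0.498  0.189]
(510, 218) [ 0.609 -0.503  0.194]
top lid top 3196 med [0.445 0.267 0.278] min [0.205 0.02  0.265] max [0.667 0.319 0.303]
  dir [-0.878 -0.479  0.015] yaw of -y axis -4.212824503823324
top pull z.055-.075 807 med [ 0.542 -0.083  0.065] min [ 0.369 -0.117  0.056] max [ 0.721 -0.001  0.072]
  dir [-0.993 -0.12   0.003] yaw of -y axis -4.591920432624661
side lid top 3168 med [0.456 0.273 0.279] min [0.205 0.031 0.264] max [0.669 0.321 0.306]
  dir [-0.883 -0.47   0.015] yaw of -y axis -4.2233320374943695
side pull z.055-.075 814 med [ 0.557 -0.078  0.066] min [ 0.376 -0.116  0.055] max [ 0.721 -0.003  0.073]
  dir [-0.991 -0.132  0.002] yaw of -y axis -4.579632098261789
[[ 0.893  0.449 -0.001]
 [ 0.449 -0.893  0.002]
 [ 0.    -0.002 
[... 446 characters left out ...]
p.float64(-0.081), np.float64(0.065)), (346, np.float64(-0.084), np.float64(0.066)), (347, np.float64(-0.087), np.float64(0.07))]
260 [(348, np.float64(-0.088), np.float64(0.068)), (349, np.float64(-0.091), np.float64(0.067)), (350, np.float64(-0.094), np.float64(0.067))]
275 [(351, np.float64(-0.095), np.float64(0.064)), (352, np.float64(-0.098), np.float64(0.067)), (353, np.float64(-0.101), np.float64(0.062))]
290 [(354, np.float64(-0.102), np.float64(0.066)), (355, np.float64(-0.105), np.float64(0.065)), (356, np.float64(-0.108), np.float64(0.065))]
305 [(358, np.float64(-0.112), np.float64(0.066)), (359, np.float64(-0.114), np.float64(0.07)), (360, np.float64(-0.117), np.float64(0.066))]
```

```bash
python3 - <<'E'
from h import *
for n in("top","side"):
    z=np.load(n+"0.npz"); p=optics.camera_params(n); W=cloud(z["d"],p,np.array(p["extrinsics"]))
    ok=lambda lo,hi:W[np.all((W>lo)&(W<hi),axis=2)]
    L=ok([.3,.2,.262],[.7,.36,.295]); Q=ok([.36,-.13,.058],[.73,-.05,.074])
    yl=np.pi/2+np.arctan(-1/1)*0
    for nm,P in(("lid",L),("pull",Q)):
        k=np.polyfit(P[:,0],P[:,1],1)
        for _ in range(5):
            r=P[:,1]-np.polyval(k,P[:,0]); g=abs(r)<2*r.std(); k=np.polyfit(P[g,0],P[g,1],1)
        print(n,nm,len(P),"yaw",np.pi/2+np.arctan(k[0]))
    yaw=1.571+.121
    for yaw in (1.69,):
        ex=np.array([np.cos(yaw),np.sin(yaw),0]);ey=np.array([-np.sin(yaw),np.cos(yaw),0])
        pc=lambda P,e:np.round(np.percentile(P@e,[1,5,50,95,99]),3)
        print(" lid x",pc(L,ex),"y",pc(L,ey),"z",pc(L,[0,0,1])); print(" pull x",pc(Q,ex),"y",pc(Q,ey))
        # profile of lid+ rim over toolbox x in mid strip
        A=ok([.2,-.2,.0],[.8,.4,.31]); ymid=np.median(Q@ey); s=A[abs(A@ey-ymid)<.05]; xs=s@ex
        for a in np.arange(-.02,.44,.01):
            q=s[(xs>=a)&(xs<a+.01),2]
            if len(q): print(f"  {a:.2f}:{q.min():.3f}/{np.median(q):.3f}/{q.max():.3f}",end="")
        print()
E
```

```text
top lid 2620 yaw 1.735880128837631
top pull 743 yaw 1.7364741759076472
 lid x [0.19  0.194 0.214 0.236 0.242] y [-0.699 -0.683 -0.513 -0.355 -0.342] z [0.267 0.269 0.278 0.285 0.287]
 pull x [-0.163 -0.16  -0.149 -0.137 -0.135] y [-0.707 -0.689 -0.531 -0.38  -0.367]
  -0.02:0.065/0.071/0.079  -0.01:0.064/0.071/0.079  0.00:0.063/0.071/0.082  0.01:0.064/0.072/0.090  0.02:0.062/0.073/0.091  0.03:0.064/0.071/0.078  0.04:0.065/0.071/0.078  0.05:0.064/0.071/0.078  0.06:0.063/0.071/0.076  0.07:0.065/0.071/0.079  0.08:0.062/0.071/0.078  0.09:0.063/0.071/0.080  0.10:0.065/0.071/0.079  0.11:0.060/0.071/0.079  0.12:0.064/0.072/0.118  0.13:0.065/0.115/0.122  0.14:0.106/0.113/0.119  0.15:0.102/0.109/0.117  0.16:0.099/0.106/0.121  0.17:0.102/0.124/0.154  0.18:0.130/0.149/0.170  0.19:0.154/0.180/0.286  0.20:0.176/0.211/0.287  0.21:0.205/0.279/0.285  0.22:0.269/0.274/0.280  0.23:0.266/0.271/0.275  0.29:0.000/0.002/0.004  0.30:0.000/0.002/0.006  0.31:0.000/0.002/0.006  0.32:0.000/0.002/0.005  0.33:0.000/0.002/0.007  0.34:0.001/0.001/0.001
side lid 2493 yaw 1.7378017761807345
side pull 709 yaw 1.73508
[... 397 characters left out ...]
.079  0.06:0.066/0.073/0.080  0.07:0.063/0.073/0.079  0.08:0.066/0.073/0.079  0.09:0.067/0.073/0.080  0.10:0.067/0.073/0.079  0.11:0.068/0.073/0.079  0.12:0.114/0.114/0.114  0.13:0.110/0.117/0.125  0.14:0.114/0.117/0.122  0.15:0.000/0.002/0.004  0.16:0.000/0.002/0.006  0.17:0.000/0.002/0.007  0.18:0.000/0.002/0.008  0.19:0.000/0.002/0.282  0.20:0.000/0.282/0.288  0.21:0.000/0.279/0.286  0.22:0.000/0.186/0.284  0.23:0.001/0.271/0.282  0.24:0.000/0.065/0.277  0.25:0.000/0.064/0.072  0.26:0.000/0.060/0.071  0.27:0.000/0.039/0.072  0.28:0.000/0.011/0.067  0.29:0.000/0.002/0.009  0.30:0.000/0.001/0.008  0.31:0.000/0.002/0.007  0.32:0.000/0.002/0.008  0.33:0.000/0.002/0.007  0.34:0.000/0.001/0.002
```

```bash
python3 - <<'E'
from h import *
yaw=1.736; ex=np.array([np.cos(yaw),np.sin(yaw),0]);ey=np.array([-np.sin(yaw),np.cos(yaw),0])
for n in("top","side"):
    z=np.load(n+"0.npz"); p=optics.camera_params(n); W=cloud(z["d"],p,np.array(p["extrinsics"]))
    ok=lambda lo,hi:W[np.all((W>lo)&(W<hi),axis=2)]
    L=ok([.3,.2,.262],[.7,.36,.295]); Q=ok([.36,-.13,.058],[.73,-.05,.074])
    pc=lambda P,e:np.round(np.percentile(P@e,[0.5,2,5,50,95,98,99.5]),4)
    print(n,"lid x",pc(L,ex),"y",pc(L,ey),"\n pull x",pc(Q,ex),"y",pc(Q,ey))
    A=ok([.2,-.2,.0],[.8,.4,.31]); s=A[abs(A@ey+.55)<.12]; xs=s@ex
    for a in np.arange(.11,.22,.005):
        q=s[(xs>=a)&(xs<a+.005),2]
        if len(q)>10: print(f" {a:.3f}:{np.median(q):.4f}",end="")
    print()
print(ex,ey)
o=ctrl.get_obs(); P=np.array(o["tool_pos"]); print(P@ex,P@ey,P)
for nm,P in(("wrench",[.55,-.218,0]),("can",[.609,-.503,0]),("drill",[.398,-.498,0])): print(nm,np.array(P)@ex,np.array(P)@ey)
E
```

```text
top lid x [0.1716 0.1722 0.1732 0.1899 0.2101 0.2117 0.2124] y [-0.7098 -0.7051 -0.6928 -0.5227 -0.3643 -0.354  -0.3491] 
 pull x [-0.1818 -0.1812 -0.1806 -0.1729 -0.1651 -0.1647 -0.1643] y [-0.7028 -0.696  -0.6821 -0.5239 -0.3718 -0.3625 -0.3573]
 0.110:0.1164 0.115:0.1138 0.120:0.1120 0.125:0.1101 0.130:0.1082 0.135:0.1056 0.140:0.1059 0.145:0.1165 0.150:0.1289 0.155:0.1420 0.160:0.1543 0.165:0.1661 0.170:0.1845 0.175:0.2017 0.180:0.2778 0.185:0.2801 0.190:0.2781 0.195:0.2761 0.200:0.2741 0.205:0.2722 0.210:0.2698
side lid x [0.1727 0.176  0.1779 0.1944 0.2104 0.2116 0.2124] y [-0.7114 -0.7101 -0.7006 -0.5452 -0.3689 -0.3555 -0.3489] 
 pull x [-0.183  -0.1819 -0.181  -0.1706 -0.1631 -0.1623 -0.1602] y [-0.7021 -0.6966 -0.6837 -0.5356 -0.3722 -0.3621 -0.3562]
 0.110:0.1175 0.115:0.1165 0.120:0.0022 0.125:0.0012 0.130:0.0022 0.135:0.0023 0.140:0.0023 0.145:0.0021 0.150:0.0019 0.155:0.0021 0.160:0.0022 0.165:0.0022 0.170:0.0027 0.175:0.2820 0.180:0.2820 0.185:0.2801 0.190:0.2774 0.195:0.2740 0.200:0.2722 0.205:0.2715 0.210:0.1695 0.215:0.0273
[-0.16445323  0.98638488  0.        ] [-0.98638488 -0.16445323  0.        ]
-0.5964228003768436 -0.1849468101303003 [ 0.2805124  -0.55788733  0.23018303]
wrench -0.3054811830908789 -0.5066608794621872
can -0.596303615040661 -0.5179884155938618
drill -0.5566720581408916 -0.31068347185710393
```

```bash
cat > st.py <<'E'
from h import *
yaw=1.736; ex=np.array([np.cos(yaw),np.sin(yaw),0]);ey=np.array([-np.sin(yaw),np.cos(yaw),0])
o=ctrl.get_obs();P=np.array(o["tool_pos"]);M=R.from_rotvec(o["tool_rot"]).as_matrix();f=np.array(o["contact_force"])
print(f"t {o['t']:.2f} s {1e3*P@ex:.1f} t {1e3*P@ey:.1f} z {1e3*P[2]:.1f} yawerr {np.arctan2(M[1,1],M[0,1])-np.arctan2(-ex[1],-ex[0]):.4f} tilt {M[:2,2].round(3)} F(s,t,z) {f@ex:.1f} {f@ey:.1f} {f[2]:.1f} open {o['opening']*1e3:.1f} grip {o['grip_force']:.1f} dq {abs(np.array(o['dq'])).max():.3f}")
E
python3 -m handwheel '[{"tz":-33,"roll":0.1},{"tz":-33,"roll":0.1},{"tz":-34,"roll":0.1},{"tx":23,"ty":-25},{"tx":23,"ty":-25},{"tx":23,"ty":-25},{"tx":23,"ty":-25},{"tx":23,"ty":-25},{"tx":23,"ty":-25},{"tx":23,"ty":-25},{"tx":23,"ty":-25},{}]' 0 40; python3 st.py
python3 -m handwheel '[{"tx":23,"ty":-25},{"tx":23,"ty":-25},{"tx":23,"ty":-25},{"tx":23,"ty":-25},{"tx":23,"ty":-25},{"tx":23,"ty":-25},{}]' 0 40; python3 st.py
```

```text
t 0.10 s -596.4 t -184.9 z 230.2 yawerr 0.3006 tilt [-0.001  0.002] F(s,t,z) 0.7 -0.1 -0.8 open 85.3 grip 0.0 dq 0.004
t 0.10 s -596.4 t -184.9 z 230.2 yawerr 0.3006 tilt [-0.001  0.002] F(s,t,z) 0.7 -0.1 -0.8 open 85.3 grip 0.0 dq 0.004$[0]: bad value
$[0]: bad value
```

```bash
python3 -m handwheel '[{"tx":0,"ty":0,"tz":-33,"roll":0.1}]' 0 40; python3 -m handwheel --help | head -20
```

```text
t: 0.18
tool_pos: [0.2793, -0.5545, 0.2553]
tool_rot: [-3.074, -0.566, 0.004]
contact_force: [0.2, 0.0, -2.0]
opening: 0.0756
grip_force: 0.0invalid input: not JSON, or not a number
```

All four keys are required in each row.

```bash
python3 -m handwheel '[{"tx":0,"ty":0,"tz":-33,"roll":0.1},{"tx":0,"ty":0,"tz":-34,"roll":0.1},{"tx":23,"ty":-25,"tz":0,"roll":0},{"tx":23,"ty":-25,"tz":0,"roll":0},{"tx":23,"ty":-25,"tz":0,"roll":0},{"tx":23,"ty":-25,"tz":0,"roll":0},{"tx":23,"ty":-25,"tz":0,"roll":0},{"tx":23,"ty":-25,"tz":0,"roll":0},{"tx":23,"ty":-25,"tz":0,"roll":0},{"tx":23,"ty":-25,"tz":0,"roll":0},{"tx":0,"ty":0,"tz":0,"roll":0},{"tx":0,"ty":0,"tz":0,"roll":0}]' 0 40 >/dev/null; python3 st.py
```

```text
t 1.18 s -395.6 t -369.7 z 331.0 yawerr 0.0037 tilt [-0.001  0.   ] F(s,t,z) 0.2 -0.2 0.4 open -0.4 grip 0.0 dq 0.043
```

```bash
python3 -m handwheel '[{"tx":20,"ty":-22,"tz":0,"roll":0.004},{"tx":20,"ty":-22,"tz":0,"roll":0},{"tx":20,"ty":-22,"tz":0,"roll":0},{"tx":20,"ty":-22,"tz":0,"roll":0},{"tx":20,"ty":-22,"tz":0,"roll":0},{"tx":20,"ty":-22,"tz":0,"roll":0},{"tx":20,"ty":-22,"tz":0,"roll":0},{"tx":20,"ty":-22,"tz":0,"roll":0},{"tx":0,"ty":0,"tz":30,"roll":0},{"tx":0,"ty":0,"tz":30,"roll":0},{"tx":0,"ty":0,"tz":30,"roll":0},{"tx":0,"ty":0,"tz":30,"roll":0}]' 0 40 >/dev/null; python3 st.py
python3 -m handwheel '[{"tx":0,"ty":0,"tz":30,"roll":0},{"tx":0,"ty":0,"tz":30,"roll":0},{"tx":0,"ty":0,"tz":30,"roll":0},{"tx":0,"ty":0,"tz":0,"roll":0},{"tx":0,"ty":0,"tz":0,"roll":0}]' >/dev/null; python3 st.py
```

```text
t 2.18 s -222.5 t -529.0 z 209.7 yawerr -0.0046 tilt [-0.    -0.001] F(s,t,z) -0.1 -0.3 0.2 open -0.2 grip 0.0 dq 0.618
t 2.60 s -221.6 t -527.7 z 119.2 yawerr -0.0049 tilt [-0.005  0.002] F(s,t,z) -0.4 -0.3 0.3 open 0.1 grip 0.0 dq 0.069
```

```bash
python3 -m handwheel '[{"tx":0,"ty":0,"tz":22,"roll":0},{"tx":0,"ty":0,"tz":22,"roll":0},{"tx":0,"ty":0,"tz":22,"roll":0},{"tx":0,"ty":0,"tz":0,"roll":0},{"tx":0,"ty":-9,"tz":0,"roll":0},{"tx":0,"ty":-9,"tz":0,"roll":0},{"tx":0,"ty":-9,"tz":0,"roll":0},{"tx":0,"ty":-9,"tz":0,"roll":0},{"tx":0,"ty":-9,"tz":0,"roll":0},{"tx":0,"ty":-9,"tz":0,"roll":0}]' >/dev/null; python3 st.py
python3 -m handwheel '[{"tx":0,"ty":-9,"tz":0,"roll":0},{"tx":0,"ty":-9,"tz":0,"roll":0},{"tx":0,"ty":-9,"tz":0,"roll":0},{"tx":0,"ty":-9,"tz":0,"roll":0},{"tx":0,"ty":0,"tz":0,"roll":0}]'  >/dev/null; python3 st.py
```

```text
t 3.43 s -167.5 t -531.5 z 58.5 yawerr -0.0026 tilt [ 0.005 -0.003] F(s,t,z) -1.6 1.4 6.3 open 0.1 grip 4.1 dq 0.179
t 3.85 s -129.5 t -531.5 z 58.5 yawerr -0.0018 tilt [0.004 0.001] F(s,t,z) 0.9 1.3 8.8 open 0.1 grip 4.2 dq 0.015
```

```bash
python3 - <<'E'
from h import *
im,d=optics.get_image("side"); a=cv2.resize(im[150:350,200:480],None,fx=2,fy=2)
im2,d2=optics.get_image("wrist"); b=cv2.resize(im2,(533,400))
cv2.imwrite("pics/p1.png",cv2.resize(np.hstack([a,b]),(800,293))[:,:,::-1])
E
```

```text
(no output)
```

View pics/p1.png

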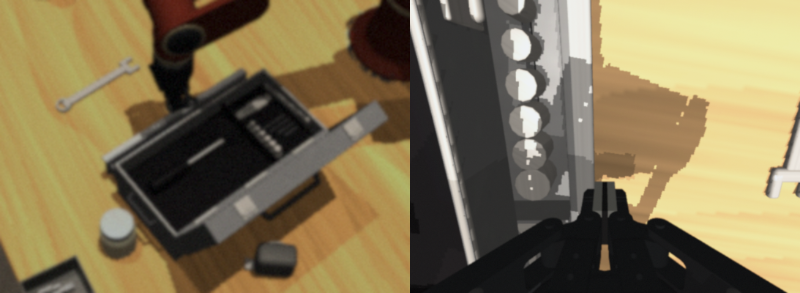

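The fingers (605,185 in the wrist view) stand against the pull strip, and the drawer is following. The tool is pressing down slightly, so I'll ease it and push on.

```bash
python3 -m handwheel '[{"tx":0,"ty":0,"tz":-3,"roll":0},{"tx":0,"ty":-5,"tz":0,"roll":0},{"tx":0,"ty":-5,"tz":0,"roll":0},{"tx":0,"ty":-5,"tz":0,"roll":0},{"tx":0,"ty":0,"tz":0,"roll":0}]'  >/dev/null; python3 st.py; python3 -m handwheel '[{"tx":0,"ty":-4,"tz":0,"roll":0},{"tx":0,"ty":-4,"tz":0,"roll":0},{"tx":0,"ty":0,"tz":0,"roll":0}]'  >/dev/null; python3 st.py
```

```text
t 4.37 s -114.8 t -529.9 z 58.5 yawerr -0.0029 tilt [0.    0.002] F(s,t,z) 2.5 0.0 2.3 open 0.0 grip 1.5 dq 0.013
t 4.62 s -107.8 t -529.9 z 58.5 yawerr -0.0032 tilt [0. 0.] F(s,t,z) -1.5 -0.0 4.1 open -0.1 grip 1.1 dq 0.015
```

```bash
for i in 1 2 3 4; do python3 -m handwheel '[{"tx":0,"ty":-3,"tz":0,"roll":0},{"tx":0,"ty":0,"tz":0,"roll":0}]'  >/dev/null; python3 st.py; done
```

```text
t 4.78 s -107.3 t -530.4 z 59.2 yawerr -0.0031 tilt [ 0.002 -0.004] F(s,t,z) -9.1 1.2 4.6 open -0.0 grip 1.1 dq 0.018
t 4.95 s -106.4 t -531.3 z 60.4 yawerr -0.0035 tilt [ 0.005 -0.008] F(s,t,z) -14.3 0.8 8.1 open -0.1 grip 1.0 dq 0.025
t 5.12 s -105.3 t -532.7 z 62.0 yawerr -0.0038 tilt [ 0.008 -0.011] F(s,t,z) -19.9 1.1 11.7 open 0.0 grip 0.8 dq 0.030
t 5.28 s -104.5 t -533.6 z 63.2 yawerr -0.0037 tilt [ 0.011 -0.015] F(s,t,z) -26.6 1.3 13.5 open 0.1 grip 0.8 dq 0.029
```

```bash
python3 -m handwheel '[{"tx":0,"ty":6,"tz":0,"roll":0},{"tx":0,"ty":6,"tz":0,"roll":0},{"tx":0,"ty":10,"tz":0,"roll":0},{"tx":0,"ty":10,"tz":0,"roll":0},{"tx":0,"ty":10,"tz":0,"roll":0},{"tx":0,"ty":0,"tz":0,"roll":0}]'  >/dev/null; python3 st.py
python3 -m handwheel '[{"tx":0,"ty":0,"tz":-40,"roll":0},{"tx":0,"ty":0,"tz":-40,"roll":0},{"tx":0,"ty":0,"tz":-40,"roll":0},{"tx":0,"ty":0,"tz":-40,"roll":0},{"tx":0,"ty":0,"tz":-40,"roll":0},{"tx":0,"ty":0,"tz":-40,"roll":0},{"tx":0,"ty":0,"tz":-40,"roll":0},{"tx":0,"ty":0,"tz":-40,"roll":0},{"tx":0,"ty":0,"tz":0,"roll":0},{"tx":0,"ty":0,"tz":0,"roll":0}]' 85 30 >/dev/null; python3 st.py
cat > pull.py <<'E'
from st import *
for n in("side","top","wrist"):
    im,d=optics.get_image(n); p=optics.camera_params(n)
    if n=="wrist":
        T=np.eye(4);T[:3,:3]=M;T[:3,3]=P; T=T@np.array(p["tool_from_camera"])
    else: T=np.array(p["extrinsics"])
    W=cloud(d,p,T); s=W@ex;t=W@ey
    m=(abs(t+.53)<.16)&(s>-.22)&(s<-.06)&(W[...,2]>.05)&(W[...,2]<.078); q=s[m]
    if m.sum()>20: print(n,m.sum(),"pull s",np.percentile(q,[1,5,50,95,99]).round(4))
    m=(abs(t+.53)<.16)&(s>-.1)&(s<.0)&(W[...,2]>.105)&(W[...,2]<.13); q=s[m]
    if m.sum()>20: print(n,m.sum(),"front rim s",np.percentile(q,[1,5,50,95,99]).round(4))
    cv2.imwrite(f"pics/{n}_{o['t']:.1f}.png",im[:,:,::-1])
E
python3 pull.py
```

```text
t 5.78 s -139.7 t -529.3 z 57.7 yawerr -0.0048 tilt [-0.001 -0.   ] F(s,t,z) 0.4 -0.4 0.3 open -0.0 grip 0.0 dq 0.026
t 6.62 s -138.5 t -530.7 z 382.0 yawerr -0.0031 tilt [ 0.006 -0.001] F(s,t,z) -1.2 0.2 0.4 open 85.0 grip 0.0 dq 0.094
t 6.62 s -138.5 t -530.7 z 382.0 yawerr -0.0031 tilt [ 0.006 -0.001] F(s,t,z) -1.2 0.2 0.4 open 85.0 grip 0.0 dq 0.094
side 374 pull s [-0.0998 -0.0981 -0.0661 -0.0608 -0.0601]
side 337 front rim s [-0.0715 -0.0706 -0.0665 -0.0639 -0.0631]
top 199 pull s [-0.0982 -0.0972 -0.0857 -0.0609 -0.0602]
top 55 front rim s [-0.0713 -0.0704 -0.0678 -0.0656 -0.0655]
wrist 4005 pull s [-0.1003 -0.0997 -0.0916 -0.0827 -0.0716]
wrist 1995 front rim s [-0.0744 -0.0729 -0.0706 -0.0674 -0.0666]
```

The pull face is at s≈-99 mm, but the home position is -89: the gripper's knuckles met the rim first, leaving the drawer about 10 mm out. I'll turn the gripper 90° so the narrow side faces the box and push again.

```bash
python3 -m handwheel '[{"tx":0,"ty":0,"tz":10,"roll":0.12},{"tx":0,"ty":0,"tz":10,"roll":0.12},{"tx":0,"ty":0,"tz":10,"roll":0.12},{"tx":0,"ty":0,"tz":10,"roll":0.12},{"tx":0,"ty":0,"tz":10,"roll":0.12},{"tx":0,"ty":0,"tz":10,"roll":0.12},{"tx":0,"ty":0,"tz":10,"roll":0.12},{"tx":0,"ty":0,"tz":10,"roll":0.12},{"tx":0,"ty":0,"tz":10,"roll":0.12},{"tx":0,"ty":0,"tz":10,"roll":0.12},{"tx":0,"ty":0,"tz":10,"roll":0.12},{"tx":0,"ty":0,"tz":10,"roll":0.12}]' 0 40 >/dev/null; python3 st.py
python3 -m handwheel '[{"tx":0,"ty":0,"tz":10,"roll":0.12},{"tx":5,"ty":0,"tz":20,"roll":0.01},{"tx":0,"ty":0,"tz":30,"roll":0},{"tx":0,"ty":0,"tz":30,"roll":0},{"tx":0,"ty":0,"tz":30,"roll":0},{"tx":0,"ty":0,"tz":30,"roll":0},{"tx":0,"ty":0,"tz":30,"roll":0},{"tx":0,"ty":0,"tz":20,"roll":0},{"tx":0,"ty":0,"tz":4,"roll":0},{"tx":0,"ty":0,"tz":0,"roll":0},{"tx":0,"ty":0,"tz":0,"roll":0}]' >/dev/null; python3 st.py
```

```text
t 7.77 s -137.7 t -528.5 z 254.9 yawerr -1.4493 tilt [-0.005  0.001] F(s,t,z) 0.4 -0.8 0.4 open 0.1 grip 0.0 dq 1.427
t 8.68 s -143.2 t -529.6 z 54.2 yawerr -1.5734 tilt [-0.001  0.   ] F(s,t,z) 0.3 -0.6 0.9 open 0.5 grip 0.0 dq 0.036
```

```bash
python3 -m handwheel '[{"tx":-8,"ty":0,"tz":0,"roll":0},{"tx":-8,"ty":0,"tz":0,"roll":0},{"tx":-8,"ty":0,"tz":0,"roll":0},{"tx":-6,"ty":0,"tz":0,"roll":0},{"tx":0,"ty":0,"tz":0,"roll":0}]'  >/dev/null; python3 st.py; for i in 1 2 3 4 5 6; do python3 -m handwheel '[{"tx":-3,"ty":0,"tz":0,"roll":0},{"tx":0,"ty":0,"tz":0,"roll":0}]'  >/dev/null; python3 st.py; done
```

```text
t 9.10 s -111.9 t -530.1 z 54.9 yawerr -1.5717 tilt [0.001 0.   ] F(s,t,z) -0.2 0.0 -0.7 open 0.1 grip 0.0 dq 0.018
t 9.27 s -109.8 t -529.9 z 54.5 yawerr -1.5729 tilt [0. 0.] F(s,t,z) 0.2 0.9 -0.2 open 0.1 grip 0.0 dq 0.010
t 9.43 s -107.2 t -529.9 z 54.3 yawerr -1.5735 tilt [0. 0.] F(s,t,z) -0.9 0.8 0.4 open 0.1 grip 0.0 dq 0.006
t 9.60 s -104.1 t -529.8 z 54.2 yawerr -1.5737 tilt [-0.  0.] F(s,t,z) 0.4 1.4 0.6 open -0.1 grip 0.3 dq 0.008
t 9.77 s -100.9 t -529.8 z 54.2 yawerr -1.5735 tilt [-0.     0.001] F(s,t,z) 0.4 0.6 0.3 open 0.1 grip 0.2 dq 0.007
t 9.93 s -97.7 t -529.8 z 54.2 yawerr -1.5733 tilt [-0.     0.001] F(s,t,z) -0.3 -0.0 0.8 open 0.0 grip 0.0 dq 0.008
t 10.10 s -97.3 t -529.9 z 54.3 yawerr -1.5724 tilt [ 0.001 -0.005] F(s,t,z) -8.6 1.8 -2.3 open 0.3 grip 4.6 dq 0.011
```

```bash
python3 -m handwheel '[{"tx":-3,"ty":0,"tz":0,"roll":0},{"tx":-2,"ty":0,"tz":0,"roll":0},{"tx":0,"ty":0,"tz":0,"roll":0}]'  >/dev/null; python3 st.py; python3 -m handwheel '[{"tx":8,"ty":0,"tz":0,"roll":0},{"tx":8,"ty":0,"tz":0,"roll":0},{"tx":10,"ty":0,"tz":0,"roll":0},{"tx":10,"ty":0,"tz":0,"roll":0},{"tx":0,"ty":0,"tz":0,"roll":0},{"tx":0,"ty":0,"tz":-40,"roll":-0.12},{"tx":0,"ty":0,"tz":-40,"roll":-0.12},{"tx":0,"ty":0,"tz":-40,"roll":-0.12},{"tx":0,"ty":0,"tz":-40,"roll":-0.12},{"tx":0,"ty":0,"tz":-40,"roll":-0.12},{"tx":0,"ty":0,"tz":-40,"roll":-0.12},{"tx":0,"ty":0,"tz":-40,"roll":-0.12}]' 85 20 >/dev/null; python3 st.py
python3 -m handwheel '[{"tx":0,"ty":0,"tz":-30,"roll":-0.12},{"tx":0,"ty":0,"tz":-10,"roll":-0.12},{"tx":0,"ty":0,"tz":0,"roll":-0.12},{"tx":0,"ty":0,"tz":0,"roll":-0.12},{"tx":0,"ty":0,"tz":0,"roll":-0.12},{"tx":0,"ty":0,"tz":0,"roll":-0.12},{"tx":0,"ty":0,"tz":0,"roll":0},{"tx":0,"ty":0,"tz":0,"roll":0}]' 85 20 >/dev/null; python3 pull.py
```

```text
t 10.35 s -97.1 t -529.9 z 54.5 yawerr -1.5715 tilt [ 0.003 -0.016] F(s,t,z) -25.7 0.8 -5.2 open -0.0 grip 12.8 dq 0.014
t 11.35 s -125.8 t -529.5 z 336.4 yawerr -0.7271 tilt [0.    0.001] F(s,t,z) 0.2 -1.6 0.1 open 84.8 grip 0.0 dq 1.424
t 12.02 s -126.1 t -529.8 z 374.2 yawerr -0.0161 tilt [-0.  0.] F(s,t,z) -0.6 -0.4 0.5 open 85.2 grip 0.0 dq 0.004
side 288 pull s [-0.0691 -0.0685 -0.0649 -0.0606 -0.0601]
side 343 front rim s [-0.0715 -0.0701 -0.0666 -0.0643 -0.0632]
top 172 pull s [-0.0866 -0.0859 -0.0769 -0.0611 -0.0602]
top 34 front rim s [-0.0704 -0.0702 -0.0678 -0.0657 -0.0656]
wrist 3932 pull s [-0.0872 -0.0867 -0.0788 -0.0703 -0.0696]
wrist 1590 front rim s [-0.0708 -0.0706 -0.0688 -0.066  -0.0653]
```

Drawer pull is now at -87 with the rim at -70.5, i.e. 17 proud: home. Next is the lid.

```bash
python3 -m handwheel '[{"tx":0,"ty":-32,"tz":0,"roll":-0.016},{"tx":0,"ty":-32,"tz":0,"roll":0},{"tx":0,"ty":-32,"tz":0,"roll":0},{"tx":0,"ty":-32,"tz":0,"roll":0},{"tx":0,"ty":-32,"tz":0,"roll":0},{"tx":0,"ty":-32,"tz":0,"roll":0},{"tx":0,"ty":-32,"tz":0,"roll":0},{"tx":0,"ty":-32,"tz":0,"roll":0},{"tx":0,"ty":-32,"tz":0,"roll":0},{"tx":0,"ty":-32,"tz":0,"roll":0},{"tx":0,"ty":0,"tz":0,"roll":0},{"tx":0,"ty":0,"tz":0,"roll":0}]' 85 20 >/dev/null
cat > lid.py <<'E'
from st import *
import sys
H=np.array([.019+.09,.115])
for n in("side","top","wrist"):
    im,d=optics.get_image(n); p=optics.camera_params(n)
    if n=="wrist":
        T=np.eye(4);T[:3,:3]=M;T[:3,3]=P; T=T@np.array(p["tool_from_camera"])
    else: T=np.array(p["extrinsics"])
    W=cloud(d,p,T); s=W@ex;t=W@ey;z=W[...,2]
    cv2.imwrite(f"pics/{n}_{o['t']:.1f}.png",im[:,:,::-1])
    # lid points off the gripper: polar about hinge, far radius
    r=np.hypot(s-H[0],z-H[1])
    m=(abs(t+.53)<.175)&(abs(t+.53)>.06)&(r>.15)&(r<.2)&(z>.2)
    if m.sum()<30: print(n,"few");continue
    print(n,m.sum(),"s",np.percentile(s[m],[1,50,99]).round(4),"z",np.percentile(z[m],[1,50,99]).round(4))
    # fit angle: skirt face is plane at distance .182 along u=(-cos,sin)
    q=np.c_[s[m],z[m]]-H
    best=max((( (abs(q@np.array([-np.cos(a),np.sin(a)])-.182)<.0015)&((q@np.array([np.sin(a),np.cos(a)]))>-.003)&((q@np.array([np.sin(a),np.cos(a)]))<.041)).sum(),a) for a in np.arange(1.0,2.1,.005))
    a=best[1];w=q@np.array([np.sin(a),np.cos(a)]);u=q@np.array([-np.cos(a),np.sin(a)])
    g=(abs(u-.182)<.004)&(w>.002)&(w<.036)
    k=np.polyfit(s[m][g],z[m][g],1); print("   skirt angle by model",best," by slope",np.pi/2-np.arctan(k[0]), "n",g.sum(), "s range",np.percentile(s[m][g],[1,99]).round(4))
E
python3 lid.py
```

```text
t 13.17 s 195.0 t -529.2 z 374.1 yawerr 0.0045 tilt [-0. -0.] F(s,t,z) 0.1 0.4 0.6 open 84.9 grip 0.0 dq 0.043
side 1114 s [0.1742 0.1948 0.2124] z [0.2684 0.2786 0.2883]
   skirt angle by model (np.int64(476), np.float64(1.93499999999998))  by slope 1.9349765226946134 n 757 s range [0.1768 0.2075]
top 954 s [0.1717 0.1846 0.212 ] z [0.2671 0.2778 0.2873]
   skirt angle by model (np.int64(342), np.float64(1.9499999999999797))  by slope 1.9428130629561222 n 508 s range [0.1776 0.2095]
wrist 16259 s [0.1738 0.1938 0.2136] z [0.27   0.2794 0.2867]
   skirt angle by model (np.int64(8129), np.float64(1.9199999999999804))  by slope 1.9116438978118007 n 8877 s range [0.1774 0.2048]
```

```bash
python3 -m handwheel '[{"tx":0,"ty":0,"tz":24,"roll":0},{"tx":0,"ty":0,"tz":24,"roll":0},{"tx":0,"ty":0,"tz":24,"roll":0},{"tx":0,"ty":0,"tz":20,"roll":0},{"tx":0,"ty":0,"tz":18,"roll":0},{"tx":0,"ty":0,"tz":14,"roll":0},{"tx":0,"ty":0,"tz":0,"roll":0},{"tx":0,"ty":0,"tz":0,"roll":0}]' 85 20 >/dev/null; python3 st.py
python3 -m handwheel '[{"tx":0,"ty":0,"tz":0,"roll":0},{"tx":0,"ty":0,"tz":0,"roll":0},{"tx":0,"ty":0,"tz":0,"roll":0},{"tx":0,"ty":0,"tz":0,"roll":0},{"tx":0,"ty":0,"tz":0,"roll":0},{"tx":0,"ty":0,"tz":0,"roll":0}]' 30 20 >/dev/null; python3 st.py; python3 lid.py
```

```text
t 13.98 s 192.9 t -529.4 z 249.9 yawerr 0.0012 tilt [-0.001 -0.   ] F(s,t,z) -0.4 0.2 -0.1 open 84.9 grip 0.0 dq 0.043
t 14.48 s 192.7 t -530.1 z 252.1 yawerr 0.0022 tilt [ 0.003 -0.002] F(s,t,z) -4.6 1.4 5.4 open 39.7 grip 20.3 dq 0.003
t 14.48 s 192.7 t -530.1 z 252.1 yawerr 0.0022 tilt [ 0.003 -0.002] F(s,t,z) -4.6 1.4 5.4 open 39.7 grip 20.3 dq 0.003
side 1450 s [0.1763 0.1962 0.2125] z [0.2678 0.2788 0.2881]
   skirt angle by model (np.int64(571), np.float64(1.93999999999998))  by slope 1.9273600034614229 n 964 s range [0.1771 0.2086]
top 491 s [0.1721 0.1843 0.2124] z [0.2665 0.2782 0.2887]
   skirt angle by model (np.int64(171), np.float64(1.9599999999999795))  by slope 1.952782386855926 n 247 s range [0.1802 0.2108]
wrist 24967 s [0.1725 0.192  0.212 ] z [0.2702 0.2792 0.2866]
   skirt angle by model (np.int64(17104), np.float64(1.93499999999998))  by slope 1.9280783428909118 n 17577 s range [0.1763 0.2073]
```

```bash
python3 -m handwheel '[{"tx":0,"ty":3,"tz":-2,"roll":0},{"tx":0,"ty":5.5,"tz":-2.5,"roll":0},{"tx":0,"ty":5.5,"tz":-2.5,"roll":0},{"tx":0,"ty":5.5,"tz":-2,"roll":0},{"tx":0,"ty":5.7,"tz":-2,"roll":0},{"tx":0,"ty":5.3,"tz":-1.6,"roll":0},{"tx":0,"ty":5.3,"tz":-1.5,"roll":0},{"tx":0,"ty":5.3,"tz":-1.4,"roll":0},{"tx":0,"ty":5.3,"tz":-1.2,"roll":0},{"tx":0,"ty":5.3,"tz":-1.2,"roll":0},{"tx":0,"ty":0,"tz":0,"roll":0},{"tx":0,"ty":0,"tz":0,"roll":0}]' >/dev/null; python3 lid.py
```

```text
t 15.63 s 142.9 t -530.3 z 270.0 yawerr 0.0029 tilt [0.002 0.003] F(s,t,z) 3.6 0.1 6.1 open 38.0 grip 20.7 dq 0.006
side 1792 s [0.124  0.1494 0.1623] z [0.2583 0.2956 0.3052]
   skirt angle by model (np.int64(601), np.float64(1.6349999999999865))  by slope 1.6424950254765023 n 932 s range [0.1238 0.1563]
top 426 s [0.1235 0.1417 0.1619] z [0.282  0.2946 0.3031]
   skirt angle by model (np.int64(213), np.float64(1.659999999999986))  by slope 1.6626849488355744 n 299 s range [0.1276 0.1606]
wrist 24525 s [0.1246 0.1427 0.1614] z [0.2932 0.2959 0.3036]
   skirt angle by model (np.int64(19028), np.float64(1.6349999999999865))  by slope 1.6417452886771013 n 18225 s range [0.1245 0.1563]
```

```bash
python3 -m handwheel '[{"tx":0,"ty":3.5,"tz":-1,"roll":0},{"tx":0,"ty":5,"tz":-0.8,"roll":0},{"tx":0,"ty":5,"tz":-0.6,"roll":0},{"tx":0,"ty":5,"tz":-0.6,"roll":0},{"tx":0,"ty":5,"tz":-0.5,"roll":0},{"tx":0,"ty":5,"tz":-0.5,"roll":0},{"tx":0,"ty":5,"tz":-0.5,"roll":0},{"tx":0,"ty":5,"tz":-0.5,"roll":0},{"tx":0,"ty":4,"tz":-0.5,"roll":0},{"tx":0,"ty":3,"tz":-0.5,"roll":0},{"tx":0,"ty":0,"tz":0,"roll":0},{"tx":0,"ty":0,"tz":0,"roll":0}]' >/dev/null; python3 lid.py
```

```text
t 16.78 s 102.2 t -530.2 z 274.8 yawerr 0.0043 tilt [-0.001  0.017] F(s,t,z) 16.1 -2.4 2.7 open 37.7 grip 86.9 dq 0.003
side 1964 s [0.0814 0.1117 0.1254] z [0.2649 0.2979 0.3087]
   skirt angle by model (np.int64(545), np.float64(1.4099999999999913))  by slope 1.425823746828861 n 839 s range [0.0821 0.1149]
top 476 s [0.0825 0.1015 0.1195] z [0.2906 0.2979 0.3071]
   skirt angle by model (np.int64(207), np.float64(1.4349999999999907))  by slope 1.4337410310876075 n 354 s range [0.0866 0.1187]
wrist 24085 s [0.0818 0.1007 0.1189] z [0.2944 0.299  0.3078]
   skirt angle by model (np.int64(18992), np.float64(1.4049999999999914))  by slope 1.4094905752668216 n 18237 s range [0.0817 0.1142]
```

```bash
python3 -m handwheel '[{"tx":0,"ty":0,"tz":0,"roll":0},{"tx":0,"ty":0,"tz":-2,"roll":0},{"tx":0,"ty":1,"tz":-2,"roll":0},{"tx":0,"ty":3,"tz":0,"roll":0},{"tx":0,"ty":3,"tz":0,"roll":0},{"tx":0,"ty":3,"tz":0.5,"roll":0},{"tx":0,"ty":3,"tz":0.5,"roll":0},{"tx":0,"ty":3,"tz":0.5,"roll":0},{"tx":0,"ty":2,"tz":0.5,"roll":0},{"tx":0,"ty":1,"tz":0,"roll":0},{"tx":0,"ty":0,"tz":0,"roll":0},{"tx":0,"ty":0,"tz":0,"roll":0}]' 42 20 >/dev/null; python3 lid.py
```

```text
t 17.93 s 77.5 t -529.8 z 276.9 yawerr 0.0026 tilt [0. 0.] F(s,t,z) 1.2 2.6 5.2 open 42.0 grip 8.4 dq 0.004
side 1953 s [0.0559 0.0893 0.1039] z [0.2658 0.2936 0.3055]
   skirt angle by model (np.int64(529), np.float64(1.2599999999999945))  by slope 1.2774371233870725 n 745 s range [0.0558 0.0875]
top 519 s [0.0567 0.0782 0.1021] z [0.2675 0.2949 0.3052]
   skirt angle by model (np.int64(207), np.float64(1.284999999999994))  by slope 1.2987346359453182 n 363 s range [0.0603 0.0919]
wrist 24954 s [0.0563 0.0777 0.1026] z [0.2679 0.2955 0.3052]
   skirt angle by model (np.int64(17125), np.float64(1.2649999999999944))  by slope 1.2746177886647865 n 16822 s range [0.0564 0.0883]
```

```bash
python3 -m handwheel '[{"tx":0,"ty":0,"tz":0,"roll":0},{"tx":0,"ty":0,"tz":0,"roll":0},{"tx":0,"ty":0,"tz":0,"roll":0},{"tx":0,"ty":0,"tz":0,"roll":0},{"tx":0,"ty":0,"tz":0,"roll":0},{"tx":0,"ty":0,"tz":0,"roll":0}]' 30 25 >/dev/null; python3 lid.py; python3 - <<'E'
import cv2,glob
from h import *
a=optics.get_image("wrist")[0]; b=optics.get_image("side")[0][150:350,200:480]
cv2.imwrite("pics/p2.png",np.hstack([cv2.resize(a,(400,300)),cv2.resize(b,(400,300))])[:,:,::-1])
E
```

```text
t 18.58 s 77.9 t -529.8 z 277.2 yawerr 0.0030 tilt [0.    0.001] F(s,t,z) 2.0 3.8 6.7 open 40.9 grip 25.1 dq 0.000
side 1938 s [0.0562 0.0897 0.1042] z [0.2657 0.2938 0.3063]
   skirt angle by model (np.int64(527), np.float64(1.2699999999999942))  by slope 1.2700755198838751 n 723 s range [0.0575 0.0892]
top 527 s [0.057  0.0785 0.1029] z [0.2668 0.2947 0.3046]
   skirt angle by model (np.int64(215), np.float64(1.2899999999999938))  by slope 1.3031547876736695 n 346 s range [0.061  0.0934]
wrist 24881 s [0.0568 0.0782 0.103 ] z [0.2681 0.2956 0.3053]
   skirt angle by model (np.int64(17151), np.float64(1.2699999999999942))  by slope 1.2781184540589274 n 16730 s range [0.0573 0.0892]
```

View pics/p2.png

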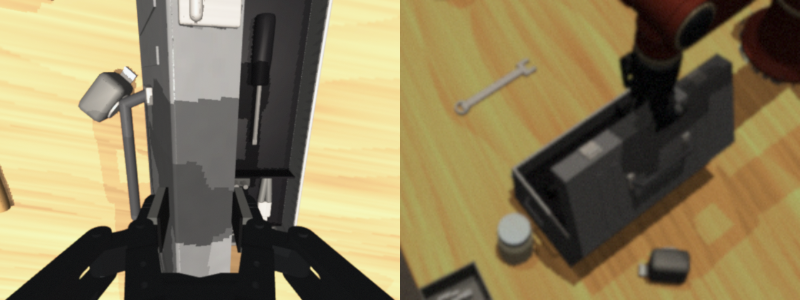

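The lid bar is pinched between both pads (wrist view about (155,215) to (240,215)), the tape measure and screwdriver are undisturbed, and the calibrated angle is about 1.285. I'll make a final 1.5 mm trim and settle.

```bash
python3 -m handwheel '[{"tx":0,"ty":1.5,"tz":0,"roll":0},{"tx":0,"ty":0,"tz":0,"roll":0},{"tx":0,"ty":0,"tz":0,"roll":0},{"tx":0,"ty":0,"tz":0,"roll":0},{"tx":0,"ty":0,"tz":0,"roll":0},{"tx":0,"ty":0,"tz":0,"roll":0},{"tx":0,"ty":0,"tz":0,"roll":0},{"tx":0,"ty":0,"tz":0,"roll":0},{"tx":0,"ty":0,"tz":0,"roll":0},{"tx":0,"ty":0,"tz":0,"roll":0},{"tx":0,"ty":0,"tz":0,"roll":0},{"tx":0,"ty":0,"tz":0,"roll":0}]' 30 30 >/dev/null; python3 lid.py; python3 pull.py
```

```text
t 19.83 s 77.0 t -529.8 z 277.1 yawerr 0.0033 tilt [0.    0.002] F(s,t,z) 2.6 3.5 5.6 open 40.6 grip 31.4 dq 0.001
side 1946 s [0.0551 0.0888 0.1035] z [0.2657 0.2936 0.3061]
   skirt angle by model (np.int64(518), np.float64(1.2549999999999946))  by slope 1.2700427793727425 n 713 s range [0.0549 0.0862]
top 536 s [0.0563 0.0781 0.102 ] z [0.2676 0.2944 0.3057]
   skirt angle by model (np.int64(198), np.float64(1.2899999999999938))  by slope 1.282741069778727 n 343 s range [0.0611 0.0921]
wrist 24892 s [0.0559 0.0772 0.1022] z [0.268  0.2955 0.3052]
   skirt angle by model (np.int64(17050), np.float64(1.2599999999999945))  by slope 1.2677480873077247 n 16598 s range [0.0558 0.0874]
t 19.98 s 77.0 t -529.8 z 277.1 yawerr 0.0032 tilt [0.    0.002] F(s,t,z) 3.3 3.3 6.4 open 40.4 grip 31.4 dq 0.002
side 236 pull s [-0.0693 -0.0678 -0.0647 -0.0605 -0.0601]
side 281 front rim s [-0.0715 -0.0707 -0.0666 -0.0641 -0.0631]
top 813 pull s [-0.0868 -0.0859 -0.0764 -0.0611 -0.0602]
top 220 front rim s [-0.0712 -0.0703 -0.068  -0.0657 -0.0654]
wrist 3010 pull s [-0.0668 -0.0664 -0.0642 -0.0604 -0.0601]
wrist 3931 front rim s [-0.0704 -0.0696 -0.0665 -0.0652 -0.0648]
```

```bash
python3 -c "
from station import ctrl
print(ctrl.finish_job())"
```

```text
the job is handed in; nothing more can be done
None
```

The job is handed in: the drawer is fully home, and the gripper is holding the lid still at about 1.275 rad (measured to roughly ±0.01) for you to hook the stay.

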